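# Put the repair tin away behind the pot

## Robot

A 6-joint arm with a two-finger parallel gripper is mounted at the origin on the work surface. World frame = base frame: x ahead of the robot, y to its left, z up, the work surface at z = 0. Lengths are in mm, angles in rad, forces in N, time in s.
With the tool pointing down it reaches from about 300 to 775 mm from the base axis. Payload 14.6 kg.
Tool frame: the origin (TCP) lies on the front face of the gripper's body, between the roots of the fingers; the fingertips stand 97 mm ahead of it and the grasp point (between the pads) lies 78 mm ahead of it; z points along the fingers, y is the direction in which the jaws open and shut (so a half turn about z gives the same grasp; the last joint's range is limited). The gripper opens to 94 mm and grips with 3 to 60 N. Pads are 16 mm wide; open, the fingers measure 119 mm over their backs; the gripper's body (75 mm by 177 mm) begins 78 mm behind the grasp point.
Start: joints at [-1.333, 0.3, 1.521, -0, 1.321, -0.067], TCP at [165.049, -524.641, 302.646] pointing down, gripper open.
Joint ranges: [-3.03, 3.03], [-0.79, 2.21], [0.23, 2.52], [-1.04, 4.18], [0, 3.07], [-2.55, 2.55]. Speed limits (rad/s): [2.22, 2.22, 2.57, 3.14, 3.14, 3.14].

## Interface

Orientations are given as a unit quaternion [x, y, z, w].
In Python, from station import arm, imaging gives the robot as it stands.
- The arm moves only by the tool send_rows, never from a script. Its argument "deltas" is one flat list of numbers, 7 for each row, row after row: the turn, a rotation vector about the tool's x, y, z in rad, then the shift along the tool's x, y, z in m, then the gripper command: -1 is shut, 1 is fully open, values between are in proportion. A call has exactly 5 rows; each row shifts and turns the pose as measured when the row begins, along the tool's axes as they then stand; what a row does not reach is not made up. A row lasts 1/10 s, in which the tool goes at most 50 mm and 8.59 degrees, less where a joint would pass 70% of its speed; a pose out of reach is approached as far as the arm can. A call with a gripper value outside its range is refused whole. The fingers move at their own pace and stop on an object; the grip force is fixed at half the most. Time passes only in rows, so rows that do not move let the fingers close, or fill a call up. It gives the time, the measured TCP pose, the force and the opening at its end, in the units of the state.
- arm.state(): the state, without advancing time (a new reading comes with each control period).
- imaging.capture(name): name is "scene" or "side" or "wrist"; returns the picture (420x560x3 uint8, red, green, blue); there is no depth.
- imaging.calibration(name): a dict with "fx", "fy", "cx", "cy" (pixels), "R" (3x3) and "t" (3): a world point X has camera coordinates R X + t. Camera axes: x right, y down, z forward; pixel columns grow to the right and rows downward; lengths in mm; the calibration is good to about 2 mm. A picture is of the moment at which its call begins: read the wrist's pose just before it. calibration takes no time and is no camera call; for the wrist camera it gives the pose at the moment of the call.
- arm.sign_off(): hands the job in, once; it reports no verdict.
The state is a dict: "time_s": time; "joints": joint angles; "qd": joint speeds; "effort": joint torques, N m; "ee_pos": TCP position; "tool_rot": TCP orientation; "ft_force": force on the tool from outside, world axes, zero at the start; "torque": the same for the moment, N m; "grip_width": finger opening in mm.
Only numpy, scipy, OpenCV 4.12 (cv2) and the standard library are available. Lean on these libraries where they do the work, as an engineer would, in place of code of your own. Each camera call takes 0.05 s, during which the arm holds its last target. There are 200 camera calls.

## Task

Put the flat steel repair tin away: with the fingertips, push it along the shelf through the narrow gap between the screw-top aluminium pot and the steel bench block, until its leading end rests squarely against the wooden batten behind them. The tin slides flat on the shelf all the way: do not pick it up or tip it. Leave the other things where they lie and finish with the hand clear.

Things in the scene. Friction and masses are not known exactly. Their poses are not given: they have to be found in the camera images.
- tin: flat closed steel tin, loose, 0.17 to 0.34 kg, 100 mm long (its x), 70 mm wide (its y), 30 mm high, corners rounded 6 mm; origin at the centre of its underside, z up. It starts flat on the shelf, 130 to 155 mm before the middle of the gap (gap), up to 35 mm to one side of the lane, its x axis turned up to 0.3 rad from the lane's
- gap (a point): middle of the gap, on the shelf (z = 0). Its x axis is the lane: it runs level through the gap in the direction to push (roughly world +y, the robot's left); its y runs across the gap. The gap is 77 mm wide (y -38.5 to +38.5 mm) and 70 mm deep (x -35 to +35 mm): the tin has 3.5 mm on each side. Nothing else stands in the lane
- home (a point): point on the shelf where the tin's origin lies when the tin is home against the batten: 100 mm past gap along the lane, same axes
- batten: wooden batten screwed to the shelf across the lane behind the gap, 22 mm thick, 170 mm wide, 28 mm high. Its origin lies NOT in the wood but at gap, with the same axes; the face that meets the tin is at x = +150 mm from there
- pot: round aluminium pot with screw-top lid, fixed to the shelf, 70 mm diameter, 44 mm high with its lid; it stands on one side of the gap (either side), its axis 73.5 mm from the middle; origin at the centre of its underside
- block: square dark steel bench block, fixed to the shelf, 70 x 70 mm, 40 mm high, upright edges rounded 8 mm; it stands on the other side of the gap, its centre 73.5 mm from the middle; origin at the centre of its underside, sides parallel to the batten's axes
- lever_a: grey plastic tyre lever lying flat, 115 x 18 x 8 mm, loose bystander beside the lane on the side nearer the robot; origin on its underside near the middle, x along it
- lever_b: the second tyre lever, the same, lying beyond the batten's end; loose bystander
- awl: awl lying flat, wooden handle 62 mm long and 22 mm thick and a 65 mm steel spike, x along it towards the point, origin on its underside where the handle ends; loose bystander beside the lane on the side away from the robot
- cups: stacked pair of green plastic cups standing upright, 77 mm across the rim, 103 mm high; origin at the centre of the underside; loose bystander near the batten's end away from the robot
- oil: oil bottle, 48 mm diameter, 130 mm high, standing to the right, beyond the tin; origin at the centre of the underside; loose bystander
- spanner: steel spanner 160 mm long lying flat well to the left; loose bystander
- jar: glass jar with steel lid, 70 mm diameter, 90 mm high, standing to the left, beyond the batten; origin at the centre of the underside; loose bystander

How it is judged:
By the outcome, as a careful person would: the job done as asked, in the order asked, and still so for the second after the job is handed in, with the robot touching nothing.
It also fails if it takes over 72 s, if anything falls off the work surface, if the arm or the gripper's body presses on something with over 40 N, if the wrist force passes 120 N, or if a joint passes its speed limit or range.

## Working session

There is one attempt and no reset: what is moved stays moved. The work goes in short steps, Python scripts to look and compute and a tool call to move; the robot and the scene stay as the last step left them, time stands still between calls to the robot, and variables do not carry over. Pictures are saved under pics/ and viewed, about 8 in all and at most 12, crops included, and the job is handed in when it is done.

Besides the shell and the picture viewer there is one more tool, called as name(argument=value, ...), one argument or row to a line, values as JSON. send_rows: Moves the arm, as the interface text tells. Its arguments: {"type":"object","properties":{"deltas":{"type":"array"}},"required":["deltas"]}

```bash
mkdir -p pics; ls; python3 - <<'E'
from station import arm, imaging
import cv2
print(arm.state())
for n in ("scene","side"):
    cv2.imwrite(f"pics/{n}0.png",imaging.capture(n)[:,:,::-1]); print(imaging.calibration(n))
E
```

```text
pics
{'time_s': 0.0, 'joints': array([-1.33260958e+00,  3.00496201e-01,  1.52156908e+00, -5.76690736e-06,
        1.32067307e+00, -6.66152921e-02]), 'qd': array([-0.00023469, -0.00093543, -0.00039336, -0.0006631 ,  0.00088328,
       -0.00097735]), 'effort': array([ 2.77503794e-03, -5.31803370e+01, -3.52734661e+01,  7.09142187e-02,
        2.44354480e-02, -1.05871582e-04]), 'ee_pos': array([ 165.01248879, -524.51564832,  302.07756701]), 'tool_rot': array([ 9.88409153e-01,  1.51812442e-01, -5.18650415e-05, -5.70502872e-04]), 'ft_force': array([-0.94346587,  0.34463986,  0.39080673]), 'torque': array([ 0.01522735, -0.01146167,  0.00734659]), 'grip_width': 94.09417136159986}
{'fx': 477.9429495160152, 'fy': 477.9429495160152, 'cx': 286.4119919423912, 'cy': 209.5227481468393, 'R': array([[ 0.47363001,  0.8807201 ,  0.00259189],
       [ 0.70306923, -0.37631794, -0.60338915],
       [-0.53044158,  0.28760548, -0.79744267]]), 't': array([-278.171227  , -354.57378137, 1486.19841324])}
{'fx': 406.71994628973033, 'fy': 406.71994628973033, 'cx': 286.4039925111216, 'cy': 211.68908016509323, 'R': array([[-0.95824465, -0.28545897,  0.01674444],
       [-0.22449831,  0.71475564, -0.6623631 ],
       [ 0.17710931, -0.63846499, -0.74899583]]), 't': array([545.35276441, 138.76469065, 899.90955969])}
```

View pics/scene0.png

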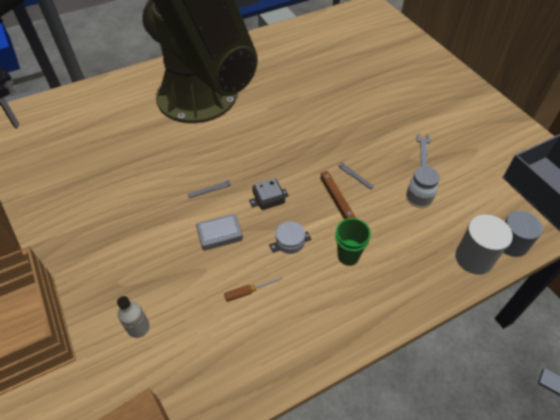

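View pics/side0.png

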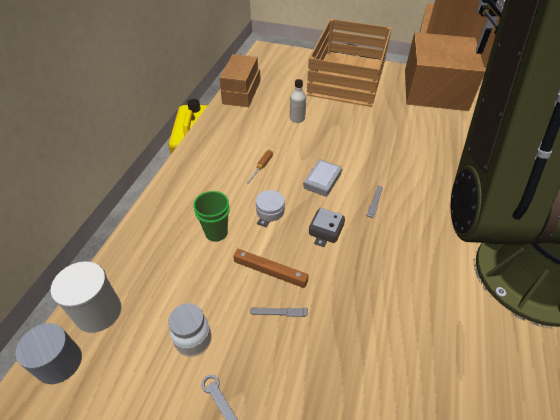

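Both views show the tin (scene 219,229; side 323,175), the pot (291,231), the block (268,189), and the batten (322,175 to 350,215). The lane is clear. Next I get rough positions and check the wrist view.

```bash
cat > h.py <<'E'
import numpy as np, cv2
from station import arm, imaging
from scipy.spatial.transform import Rotation as Ro
def ray(c,uv,z):
    d=np.array([(uv[0]-c['cx'])/c['fx'],(uv[1]-c['cy'])/c['fy'],1]); R=np.array(c['R']);t=np.array(c['t'])
    o=-R.T@t; w=R.T@d; return o+w*(z-o[2])/w[2]
def proj(c,X):
    p=np.array(c['R'])@np.array(X)+c['t']; return np.array([c['fx']*p[0]/p[2]+c['cx'],c['fy']*p[1]/p[2]+c['cy']])
E
python3 - <<'E'
from h import *
np.set_printoptions(precision=1,suppress=True)
for n,P in (("scene",dict(tin=(219,229,30),pot=(291,230,44),block=(268,189,40),bat1=(326,174,28),bat2=(350,215,28))),("side",dict(tin=(323,174,30),pot=(270,200,44),block=(327,219,40),bat1=(306,275,28),bat2=(237,255,28)))):
    c=imaging.calibration(n)
    for k,(u,v,z) in P.items(): print(n,k,ray(c,(u,v),z))
c=imaging.calibration("wrist");print(c, -c['R'].T@c['t'])
print(Ro.from_quat(arm.state()['tool_rot']).as_matrix())
E
```

```text
scene tin [ 518.1 -146.3   30. ]
scene pot [610.6  -0.4  44. ]
scene block [470.2  10.   40. ]
scene bat1 [487.6 171.6  28. ]
scene bat2 [630.1 154.3  28. ]
side tin [ 512.7 -142.7   30. ]
side pot [611.1  -0.6  44. ]
side block [467.5  13.5  40. ]
side bat1 [476.5 167.9  28. ]
side bat2 [633.5 163.   28. ]
{'fx': 307.67233207848966, 'fy': 307.67233207848966, 'cx': 279.929742680721, 'cy': 203.25230221581813, 'R': array([[ 0.3, -1. , -0. ],
       [-0.9, -0.3,  0.2],
       [-0.2, -0.1, -1. ]]), 't': array([-549.1,  -26.8,  391.2])} [ 232.9 -502.7  385.1]
[[ 1.   0.3 -0. ]
 [ 0.3 -1.   0. ]
 [ 0.  -0.  -1. ]]
```

```bash
cat >> h.py <<'E'
def plan(xyz,psi,n,g):
    """rows from here to TCP xyz (mm), tool-x heading psi (rad, world), tool down, n equal rows"""
    s=arm.state(); p=s['ee_pos']; R=Ro.from_quat(s['tool_rot']); M=R.as_matrix()
    p0=np.arctan2(M[1,0],M[0,0]); T=Ro.from_matrix([[np.cos(psi),np.sin(psi),0],[np.sin(psi),-np.cos(psi),0],[0,0,-1]])
    rv=(R.inv()*T).as_rotvec()/n; d=(np.array(xyz)-p)/n
    for i in range(n):
        print(np.round(np.r_[rv,(R*Ro.from_rotvec(rv*i)).inv().apply(d)/1000],4).tolist()+[g])
def st():
    s=arm.state(); M=Ro.from_quat(s['tool_rot']).as_matrix()
    print('t',round(s['time_s'],2),'p',s['ee_pos'].round(1),'psi',round(float(np.arctan2(M[1,0],M[0,0])),4),'tilt',M[:2,2].round(4),'F',s['ft_force'].round(1),'w',round(s['grip_width'],1),'j',s['joints'].round(2))
E
python3 - <<'E'
from h import *
st(); plan((525,-150,300),1.487,15,1)
E
```

```text
t 0.1 p [ 165.  -524.5  302.2] psi 0.3048 tilt [-0.0003  0.001 ] F [ 0.3 -0.2 -0.1] w 94.1 j [-1.33  0.3   1.52 -0.    1.32 -0.07]
[-0.0001, -0.0, -0.0788, 0.0304, -0.0166, 0.0002, 1]
[-0.0001, -0.0, -0.0788, 0.0316, -0.0142, 0.0002, 1]
[-0.0001, -0.0, -0.0788, 0.0326, -0.0116, 0.0002, 1]
[-0.0001, -0.0, -0.0788, 0.0334, -0.009, 0.0002, 1]
[-0.0001, -0.0, -0.0788, 0.034, -0.0064, 0.0002, 1]
[-0.0001, -0.0, -0.0788, 0.0344, -0.0037, 0.0002, 1]
[-0.0001, -0.0, -0.0788, 0.0346, -0.001, 0.0002, 1]
[-0.0001, -0.0, -0.0788, 0.0346, 0.0018, 0.0001, 1]
[-0.0001, -0.0, -0.0788, 0.0343, 0.0045, 0.0001, 1]
[-0.0001, -0.0, -0.0788, 0.0339, 0.0072, 0.0001, 1]
[-0.0001, -0.0, -0.0788, 0.0332, 0.0098, 0.0001, 1]
[-0.0001, -0.0, -0.0788, 0.0323, 0.0124, 0.0001, 1]
[-0.0001, -0.0, -0.0788, 0.0313, 0.0149, 0.0001, 1]
[-0.0001, -0.0, -0.0788, 0.03, 0.0173, 0.0001, 1]
[-0.0001, -0.0, -0.0788, 0.0285, 0.0196, 0.0001, 1]
```

send_rows(
  deltas=[0,0,-0.079,0.03,-0.017,0,1,0,0,-0.079,0.032,-0.014,0,1,0,0,-0.079,0.033,-0.012,0,1,0,0,-0.079,0.033,-0.009,0,1,0,0,-0.079,0.034,-0.006,0,1],
)

```text
time_s: 0.6
ee_pos: [285.5, -396.5, 300.1]
tool_rot: [0.938, 0.346, -0.0, -0.002]
ft_force: [-1.0, -0.6, -0.4]
grip_width: 93.8
```

send_rows(
  deltas=[0,0,-0.079,0.034,-0.004,0,1,0,0,-0.079,0.035,-0.001,0,1,0,0,-0.079,0.035,0.002,0,1,0,0,-0.079,0.034,0.005,0,1,0,0,-0.079,0.034,0.007,0,1],
)

```text
time_s: 1.1
ee_pos: [407.6, -263.5, 299.6]
tool_rot: [0.848, 0.531, 0.0, -0.003]
ft_force: [0.1, 0.2, -0.0]
grip_width: 94.1
```

send_rows(
  deltas=[0,0,-0.079,0.033,0.01,0,1,0,0,-0.079,0.032,0.012,0,1,0,0,-0.079,0.031,0.015,0,1,0,0,-0.079,0.03,0.017,0,1,0,0,-0.079,0.029,0.02,0,1],
)

```text
time_s: 1.6
ee_pos: [526.8, -128.4, 298.8]
tool_rot: [0.721, 0.693, 0.0, -0.004]
ft_force: [-0.2, 0.1, 0.2]
grip_width: 93.9
```

```bash
python3 - <<'E'
from h import *
st(); im=imaging.capture("wrist")
import pickle; pickle.dump(imaging.calibration("wrist"),open('c1.pkl','wb'))
cv2.imwrite("pics/w1.png",im[:,:,::-1]); st()
E
```

```text
t 1.6 p [ 526.8 -128.4  298.8] psi 1.5309 tilt [-0.0053  0.0064] F [-0.2  0.1  0.2] w 93.9 j [-0.31  0.29  1.55  0.    1.32 -0.27]
t 1.65 p [ 529.1 -125.1  298.6] psi 1.5384 tilt [-0.0047  0.0075] F [ 1.8  3.2 -0.3] w 94.1 j [-0.3   0.29  1.54  0.01  1.32 -0.27]
```

View pics/w1.png

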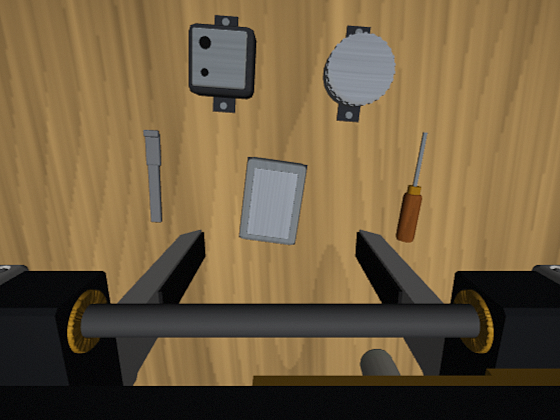

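Wrist view: tin at (273,200), block top at (221,57), pot lid at (361,70), lever at (153,176), awl at (412,190); the oil cap is at (375,360). The arm was still settling, so I retake the picture and segment it.

```bash
python3 - <<'E'
from h import *
np.set_printoptions(precision=2,suppress=True)
c=imaging.calibration("wrist"); im=imaging.capture("wrist"); st()
hsv=cv2.cvtColor(im,cv2.COLOR_RGB2HSV)
m=((hsv[...,1]<60)&(hsv[...,2]>70)).astype(np.uint8)*255
m[235:]=0
m=cv2.morphologyEx(m,cv2.MORPH_OPEN,np.ones((3,3)))
cs,_=cv2.findContours(m,cv2.RETR_EXTERNAL,cv2.CHAIN_APPROX_NONE)
out=im[:,:,::-1].copy()
for k in cs:
    if cv2.contourArea(k)<800: continue
    cv2.drawContours(out,[k],-1,(0,0,255),1)
    x,y,w,h=cv2.boundingRect(k); z=44 if y<120 and x>290 else 40 if y<120 else 30
    P=np.array([ray(c,q[0],z)[:2] for q in k],np.float32)
    r=cv2.minAreaRect(P); print((x,y,w,h),z,'rect',r,'circ',cv2.minEnclosingCircle(P))
cv2.imwrite("pics/w2.png",cv2.resize(out[:260,100:460],None,fx=2,fy=2))
s=imaging.calibration("scene"); q=imaging.calibration("side")
print('oil',ray(s,(124,302),130),ray(q,(299,84),130))
print('cups',ray(s,(353,232),103),ray(q,(212,206),103))
E
```

```text
t 1.7 p [ 527.7 -126.9  298.5] psi 1.5335 tilt [-0.01  0.01] F [-0.7 -0.8 -0.1] w 94.2 j [-0.31  0.29  1.54  0.01  1.32 -0.27]
(238, 161, 66, 74) 30 rect ((514.7647705078125, -139.47462463378906), (90.08526611328125, 68.24949645996094), 79.79853057861328) circ ((514.2565307617188, -140.34793090820312), 54.822540283203125)
(142, 132, 17, 92) 30 rect ((379.79302978515625, -107.8546142578125), (106.80548095703125, 16.6130313873291), 86.73812103271484) circ ((377.86846923828125, -107.74494171142578), 53.66268539428711)
(324, 33, 70, 77) 44 rect ((612.1050415039062, -3.6305999755859375), (69.40151977539062, 69.08197021484375), 50.640689849853516) circ ((611.461181640625, -2.0441627502441406), 36.64149856567383)
(190, 30, 56, 63) 40 rect ((467.01953125, 13.44314956665039), (55.61937713623047, 55.92982482910156), 83.59486389160156) circ ((467.1387939453125, 13.06332015991211), 37.79103088378906)
oil [ 658.42 -393.62  130.  ] [ 647.05 -379.79  130.  ]
cups [715.27  97.41 103.  ] [707.31 106.24 103.  ]
```

View pics/w2.png

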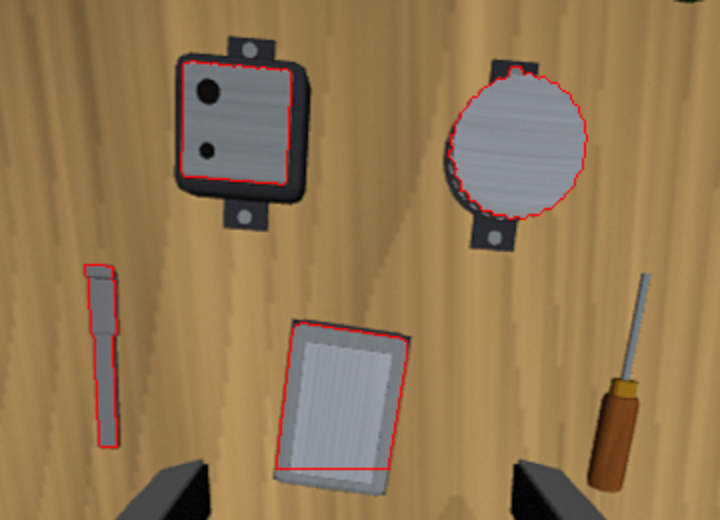

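Block edge angle is 83.6° and the block-to-pot line gives 83.8°, so the lane heading is about 1.461 rad with the gap near (539.5, 5.5). The tin centre is about (514, -144.5), 9 mm to the left of the lane and turned -4°. I'll straddle it open, square it lightly between the fingertips, then push from behind with two fingertips.

```bash
python3 - <<'E'
from h import *
plan((514,-144.5,111),1.461,10,1)
E
```

```text
[-0.0006, -0.0007, 0.0073, -0.0019, -0.0012, 0.0187, 1]
[-0.0006, -0.0007, 0.0073, -0.0019, -0.0012, 0.0187, 1]
[-0.0006, -0.0007, 0.0073, -0.0019, -0.0012, 0.0187, 1]
[-0.0006, -0.0007, 0.0073, -0.0019, -0.0012, 0.0187, 1]
[-0.0006, -0.0007, 0.0073, -0.0019, -0.0012, 0.0187, 1]
[-0.0006, -0.0007, 0.0073, -0.0019, -0.0012, 0.0187, 1]
[-0.0006, -0.0007, 0.0073, -0.0019, -0.0012, 0.0187, 1]
[-0.0006, -0.0007, 0.0073, -0.0019, -0.0012, 0.0187, 1]
[-0.0006, -0.0007, 0.0073, -0.0019, -0.0012, 0.0187, 1]
[-0.0006, -0.0007, 0.0073, -0.0019, -0.0012, 0.0187, 1]
```

send_rows(
  deltas=[-0.001,-0.001,0.015,-0.004,-0.0025,0.015,1,-0.001,-0.001,0.015,-0.004,-0.0025,0.015,1,-0.001,-0.001,0.015,-0.004,-0.0025,0.015,1,-0.001,-0.001,0.015,-0.004,-0.0025,0.015,1,-0.001,-0.001,0.015,-0.004,-0.0025,0.015,1],
)

```text
time_s: 2.2
ee_pos: [512.7, -146.6, 221.4]
tool_rot: [0.747, 0.665, 0.0, -0.0]
ft_force: [0.4, -0.5, -0.2]
grip_width: 93.6
```

```bash
python3 - <<'E'
from h import *
st(); plan((514,-144.5,111),1.461,5,1)
E
```

```text
t 2.2 p [ 512.7 -146.6  221.4] psi 1.4548 tilt [0.     0.0008] F [ 0.4 -0.5 -0.2] w 93.6 j [-0.35  0.34  1.66  0.    1.14 -0.23]
[-0.0, -0.0002, -0.0012, 0.0004, 0.0002, 0.0221, 1]
[-0.0, -0.0002, -0.0012, 0.0004, 0.0002, 0.0221, 1]
[-0.0, -0.0002, -0.0012, 0.0004, 0.0002, 0.0221, 1]
[-0.0, -0.0002, -0.0012, 0.0004, 0.0002, 0.0221, 1]
[-0.0, -0.0002, -0.0012, 0.0004, 0.0002, 0.0221, 1]
```

send_rows(
  deltas=[0,0,-0.001,0.0005,0,0.028,1,0,0,-0.001,0.0005,0,0.028,1,0,0,-0.001,0.0005,0,0.028,1,0,0,-0.001,0,0,0.02,1,0,0,0,0,0,0,1],
)

```text
time_s: 2.7
ee_pos: [509.5, -147.4, 111.5]
tool_rot: [0.748, 0.664, -0.001, -0.002]
ft_force: [-0.4, 0.3, 1.6]
grip_width: 94.0
```

```bash
python3 - <<'E'
from h import *
st(); plan((514,-144.5,111),1.461,1,1)
E
```

```text
t 2.7 p [ 509.5 -147.4  111.5] psi 1.4518 tilt [-0.0039  0.0016] F [-0.4  0.3  1.6] w 94.0 j [-0.35  0.5   1.74  0.    0.91 -0.23]
[-0.004, -0.0012, -0.0092, 0.0034, 0.0041, 0.0005, 1]
```

send_rows(
  deltas=[-0.004,-0.001,-0.009,0.0034,0.0041,0,1,0,0,0,0,0,0,0.7,0,0,0,0,0,0,0.6,0,0,0,0,0,0,0.52,0,0,0,0,0,0,0.5],
)

```text
time_s: 3.2
ee_pos: [515.2, -145.3, 115.3]
tool_rot: [0.745, 0.667, 0.001, 0.002]
ft_force: [-0.7, 0.3, -1.1]
grip_width: 70.6
```

```bash
python3 - <<'E'
from h import *
st(); plan((522.9,-145.6,111),1.461,5,.5)
E
```

```text
t 3.2 p [ 515.2 -145.3  115.3] psi 1.4602 tilt [ 0.0043 -0.0015] F [-0.7  0.3 -1.1] w 70.6 j [-0.34  0.5   1.73  0.    0.91 -0.23]
[0.0009, 0.0002, -0.0001, 0.0001, 0.0015, 0.0009, 0.5]
[0.0009, 0.0002, -0.0001, 0.0001, 0.0015, 0.0009, 0.5]
[0.0009, 0.0002, -0.0001, 0.0001, 0.0015, 0.0009, 0.5]
[0.0009, 0.0002, -0.0001, 0.0001, 0.0015, 0.0009, 0.5]
[0.0009, 0.0002, -0.0001, 0.0001, 0.0015, 0.0009, 0.5]
```

send_rows(
  deltas=[0.001,0,0,0,0.0015,0.001,0.5,0.001,0,0,0,0.002,0.001,0.5,0,0,0,0,0.002,0,0.49,0,0,0,0,0.0015,0,0.48,0,0,0,0,0,0,0.48],
)

```text
time_s: 3.7
ee_pos: [521.9, -146.1, 114.5]
tool_rot: [0.745, 0.667, -0.0, 0.001]
ft_force: [0.2, -0.6, -1.7]
grip_width: 70.0
```

```bash
python3 - <<'E'
from h import *
st(); plan((522.9,-145.6,111),1.461,2,.5)
E
```

```text
t 3.7 p [ 521.9 -146.1  114.5] psi 1.4602 tilt [ 0.0003 -0.0012] F [ 0.2 -0.6 -1.7] w 70.0 j [-0.34  0.51  1.7  -0.    0.92 -0.23]
[0.0002, 0.0006, -0.0004, 0.0003, 0.0005, 0.0018, 0.5]
[0.0002, 0.0006, -0.0004, 0.0003, 0.0005, 0.0018, 0.5]
```

send_rows(
  deltas=[0,0,0,0,0.001,0,0.48,0,0,0,0,0,0,0.6,0,0,0,0,0,0,0.75,0,0,0,0,0,0,0.85,0,0,0,-0.01,0,0,0.85],
)

```text
time_s: 4.2
ee_pos: [522.1, -155.9, 114.7]
tool_rot: [0.745, 0.667, -0.0, 0.001]
ft_force: [-0.9, 0.3, -0.0]
grip_width: 87.0
```

send_rows(
  deltas=[0,0,0,-0.018,0,0,0.85,0,0,0,-0.018,0,0,0.85,0,0,0,-0.018,0,0,0.85,0,0,0,-0.014,0,0,0.85,0,0,0,0,0,0,0.2],
)

```text
time_s: 4.7
ee_pos: [514.0, -229.2, 115.1]
tool_rot: [0.745, 0.667, 0.0, 0.001]
ft_force: [0.1, 0.2, -0.2]
grip_width: 82.1
```

```bash
cat > look.py <<'E'
from h import *
import sys
st(); c=imaging.calibration("wrist"); im=imaging.capture("wrist")
import pickle; pickle.dump(c,open('c.pkl','wb'))
cv2.imwrite(sys.argv[1],im[:,:,::-1]); st()
E
python3 look.py pics/w3.png
```

```text
t 4.7 p [ 514.  -229.2  115.1] psi 1.4609 tilt [ 0.0021 -0.002 ] F [ 0.1  0.2 -0.2] w 82.1 j [-0.48  0.55  1.64 -0.    0.94 -0.37]
t 4.75 p [ 514.  -228.5  115.1] psi 1.4612 tilt [ 0.0019 -0.0018] F [ 0.3  0.5 -1.6] w 78.0 j [-0.48  0.55  1.65 -0.    0.94 -0.37]
```

View pics/w3.png

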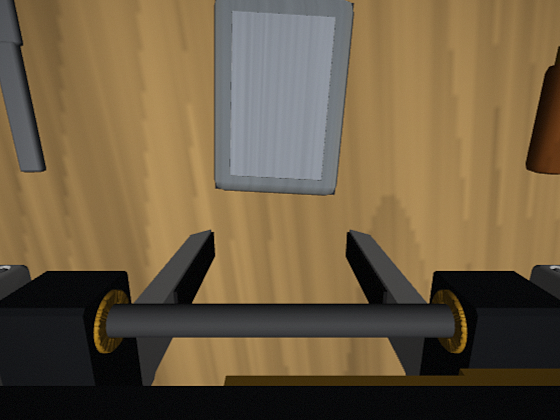

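The tin is upright in the picture, its rear edge running from (217,187) to (333,193), with the fingertips behind it at y≈232. The rear edge looks slightly turned; I measure it.

```bash
cat > tin.py <<'E'
from h import *
import sys,pickle
# tin from last saved picture: top rim edges
c=pickle.load(open('c.pkl','rb')); im=cv2.imread(sys.argv[1]); hsv=cv2.cvtColor(im,cv2.COLOR_BGR2HSV)
m=((hsv[...,1]<75)&(hsv[...,2]>75)).astype(np.uint8)*255; m[225:]=0
m=cv2.morphologyEx(m,cv2.MORPH_OPEN,np.ones((5,5)))
cs,_=cv2.findContours(m,cv2.RETR_EXTERNAL,cv2.CHAIN_APPROX_NONE)
k=max((k for k in cs if cv2.pointPolygonTest(k,(275.,140.),False)>0),key=cv2.contourArea)[:,0]
G=np.array([539.5,5.5]); u=np.array([np.cos(1.461),np.sin(1.461)]); n=np.array([-u[1],u[0]])
def L(q):
    d=np.array([ray(c,p,30)[:2] for p in q])-G; return np.c_[d@u,d@n]
x,y,w,h=cv2.boundingRect(k); print('bbox',x,y,w,h)
rear=k[(k[:,0]>x+20)&(k[:,0]<x+w-35)&(k[:,1]>y+h-20)]
ys=(k[:,1]>max(y,3)+25)&(k[:,1]<y+h-25)
for nm,q,a,b in (('rear',rear,1,0),('left',k[ys&(k[:,0]<x+w/2)],0,1),('right',k[ys&(k[:,0]>x+w/2)],0,1)):
    P=L(q); f=np.polyfit(P[:,a],P[:,b],1); print(nm,'slope',f[0].round(4),'mean lane',P.mean(0).round(1))
E
python3 tin.py pics/w3.png
```

```text
bbox 214 0 139 194
rear slope 0.056 mean lane [-200.3    2.5]
left slope -0.0551 mean lane [-151.8   34.1]
right slope -0.0508 mean lane [-151.8  -32.7]
```

The tin is centred (+0.7 mm) but still turned -0.054 rad. Two fingertips flush on the rear will square it, so I push about 35 mm and look again.

send_rows(
  deltas=[0,0,0,0,0,0.001,-0.28,0,0,0,0,0,0.001,-0.28,0,0,0,0.006,0,0.001,-0.28,0,0,0,0.007,0,0,-0.28,0,0,0,0.006,0,0,-0.28],
)

```text
time_s: 5.25
ee_pos: [516.4, -206.5, 111.6]
tool_rot: [0.744, 0.668, 0.0, 0.001]
ft_force: [1.9, -5.2, -0.8]
grip_width: 38.5
```

send_rows(
  deltas=[0,0,0,0.006,0,0,-0.28,0,0,0,0.005,0,0,-0.28,0,0,0,0.005,0,0,-0.28,0,0,0,0.005,0,0,-0.28,0,0,0,0.005,0,0,-0.28],
)

```text
time_s: 5.75
ee_pos: [519.6, -177.5, 111.7]
tool_rot: [0.744, 0.668, 0.0, 0.001]
ft_force: [-0.2, 0.0, -0.6]
grip_width: 33.8
```

send_rows(
  deltas=[0,0,0,0.005,0,0,-0.28,0,0,0,0.005,0,0,-0.28,0,0,0,0.004,0,0,-0.28,0,0,0,0.003,0,0,-0.28,0,0,0,0,0,0,-0.28],
)

```text
time_s: 6.25
ee_pos: [521.7, -158.5, 111.7]
tool_rot: [0.744, 0.669, 0.0, 0.001]
ft_force: [0.9, -1.2, -0.5]
grip_width: 33.7
```

```bash
python3 look.py pics/w4.png; python3 tin.py pics/w4.png
```

```text
t 6.25 p [ 521.7 -158.5  111.7] psi 1.4644 tilt [ 0.0017 -0.0018] F [ 0.9 -1.2 -0.5] w 33.7 j [-0.36  0.52  1.7  -0.    0.92 -0.25]
t 6.3 p [ 521.6 -158.7  111.7] psi 1.4643 tilt [ 0.0017 -0.0018] F [ 0.3  0.3 -1.7] w 34.0 j [-0.36  0.52  1.7  -0.    0.92 -0.25]
bbox 202 48 136 177
rear slope -0.0025 mean lane [-147.3   10.4]
left slope 0.0027 mean lane [-99.8  39.5]
right slope 0.0053 mean lane [-99.6 -27.6]
```

View pics/w4.png

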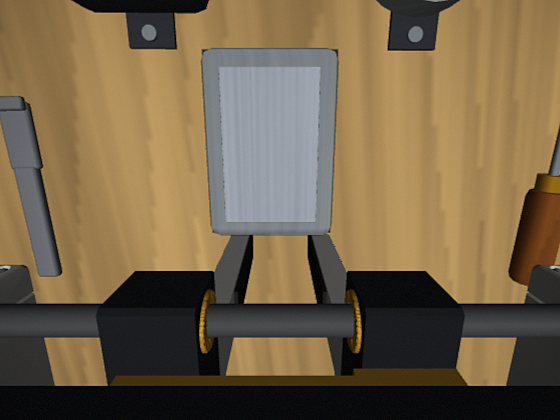

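Yaw is now squared (+0.004 rad), with the front end 15 mm short of the gap, but the tin sits about 6 mm left of the lane. I back off, straddle it, and shift it 6 mm right.

send_rows(
  deltas=[0,0,0,-0.012,0,0,-0.28,0,0,0.002,-0.008,0,0,0.5,0,0,0.001,0,-0.003,0,1,0,0,0,0,-0.003,0,1,0,0,0,0,0,0,1],
)

```text
time_s: 6.8
ee_pos: [512.6, -180.6, 111.7]
tool_rot: [0.745, 0.667, 0.0, 0.001]
ft_force: [0.3, -0.2, 0.7]
grip_width: 62.2
```

send_rows(
  deltas=[0,0,0,0,0,0,1,0,0,0,0.006,0,0,1,0,0,0,0.008,0,0,1,0,0,0,0.008,0,0,1,0,0,0,0,0,0,1],
)

```text
time_s: 7.3
ee_pos: [515.3, -156.1, 111.7]
tool_rot: [0.745, 0.667, 0.0, 0.001]
ft_force: [0.1, -0.1, 0.1]
grip_width: 93.8
```

```bash
cat > lane.py <<'E'
from h import *
G=np.array([539.5,5.5]); u=np.array([np.cos(1.461),np.sin(1.461)]); n=np.array([-u[1],u[0]])
st(); d=arm.state()['ee_pos'][:2]-G; print('hand lane along %.1f across %.1f'%(d@u,d@n))
E
python3 lane.py
```

```text
t 7.3 p [ 515.3 -156.1  111.7] psi 1.46 tilt [ 0.0017 -0.0014] F [ 0.1 -0.1  0.1] w 93.8 j [-0.36  0.51  1.72 -0.    0.91 -0.25]
hand lane along -163.3 across 6.4
```

send_rows(
  deltas=[0,0,0,0.016,0,0,1,0,0,0,0.018,0,0,1,0,0,0,0.018,0,0,0.75,0,0,0,0.01,0,0,0.6,0,0,0,0,0,0,0.5],
)

```text
time_s: 7.8
ee_pos: [522.6, -91.4, 111.8]
tool_rot: [0.745, 0.667, 0.0, 0.001]
ft_force: [-0.1, -0.8, 0.5]
grip_width: 73.3
```

send_rows(
  deltas=[0,0,0,0,0,0,0.48,0,0,0,0,0.002,0,0.48,0,0,0,0,0.002,0,0.48,0,0,0,0,0.0015,0,0.48,0,0,0,0,0,0,0.48],
)

```text
time_s: 8.3
ee_pos: [528.2, -93.9, 111.8]
tool_rot: [0.745, 0.667, -0.0, 0.001]
ft_force: [0.2, 1.4, 0.5]
grip_width: 70.0
```

```bash
python3 lane.py
```

```text
t 8.3 p [528.2 -93.9 111.8] psi 1.4601 tilt [ 0.0013 -0.0015] F [0.2 1.4 0.5] w 70.0 j [-0.24  0.51  1.72 -0.    0.91 -0.13]
hand lane along -100.0 across 0.3
```

Across is 0.3. I release, go back behind the tin, and look.

send_rows(
  deltas=[0,0,0,0,0,0,0.6,0,0,0,0,0,0,0.8,0,0,0,0,0,0,0.85,0,0,0,-0.014,0,0,0.85,0,0,0,-0.018,0,0,0.85],
)

```text
time_s: 8.8
ee_pos: [524.9, -126.4, 111.8]
tool_rot: [0.744, 0.668, 0.0, 0.001]
ft_force: [-0.5, -0.2, -0.3]
grip_width: 86.7
```

send_rows(
  deltas=[0,0,0,-0.018,0,0,0.85,0,0,0,-0.018,0,0,0.85,0,0,0,-0.007,0,0,0.3,0,0,0,0,0,0,-0.28,0,0,0,0,0,0,-0.28],
)

```text
time_s: 9.3
ee_pos: [519.1, -175.2, 111.9]
tool_rot: [0.745, 0.667, 0.0, 0.002]
ft_force: [0.5, -1.1, 0.6]
grip_width: 66.6
```

```bash
python3 look.py pics/w5.png; python3 tin.py pics/w5.png; python3 lane.py; python3 - <<'E'
from h import *; import pickle
c=pickle.load(open('c.pkl','rb'))
print(c['t'])
E
```

```text
t 9.3 p [ 519.1 -175.2  111.9] psi 1.4596 tilt [ 0.0026 -0.0025] F [ 0.5 -1.1  0.6] w 66.6 j [-0.39  0.53  1.69 -0.    0.92 -0.28]
t 9.35 p [ 519.1 -175.   111.9] psi 1.46 tilt [ 0.0025 -0.0025] F [-0.1 -0.6  0.1] w 62.2 j [-0.39  0.53  1.69 -0.    0.92 -0.28]
bbox 211 14 138 196
rear slope -0.0014 mean lane [-155.4    5.3]
left slope -0.001 mean lane [-104.4   34.4]
right slope 0.0042 mean lane [-104.5  -32.4]
t 9.35 p [ 519.1 -175.   111.9] psi 1.46 tilt [ 0.0025 -0.0025] F [-0.1 -0.6  0.1] w 62.2 j [-0.39  0.53  1.69 -0.    0.92 -0.28]
hand lane along -181.6 across 0.5
[-534.72310112  -91.10077841  175.8296935 ]
```

View pics/w5.png

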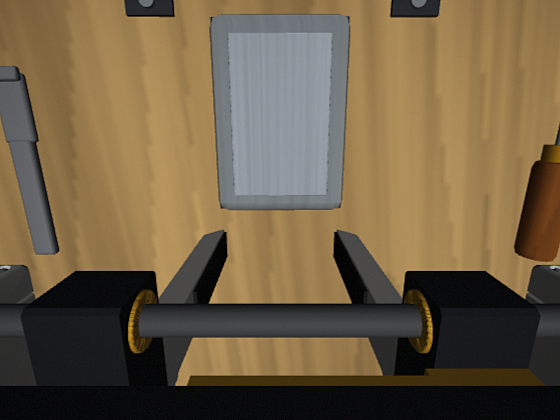

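Tin is now at +1.0 mm with yaw about 0. I check the lane centre in the same camera against the two fixing feet (tab edges x 126/173 and 392/439 at row 14).

```bash
python3 - <<'E'
from lane import *; import pickle
c=pickle.load(open('c.pkl','rb'))
for z in (0,4):
  for x in (126,173,391.5,438.5):
    d=ray(c,(x,15),z)[:2]-G; print(z,x,(d@u).round(1),(d@n).round(1))
E
```

```text
t 9.35 p [ 519.1 -175.   111.9] psi 1.46 tilt [ 0.0025 -0.0025] F [-0.1 -0.6  0.1] w 62.2 j [-0.39  0.53  1.69 -0.    0.92 -0.28]
hand lane along -181.6 across 0.5
0 126 -50.1 87.7
0 173 -50.2 61.2
0 391.5 -50.2 -62.1
0 438.5 -50.2 -88.7
4 126 -51.4 85.9
4 173 -51.4 60.0
4 391.5 -51.4 -60.8
4 438.5 -51.5 -86.9
```

send_rows(
  deltas=[0,0,0,0,0,0,-0.28,0,0,0,0,0,0,-0.28,0,0,0,0.007,0,0,-0.28,0,0,0,0.007,0,0,-0.28,0,0,0,0.006,0,0,-0.28],
)

```text
time_s: 9.85
ee_pos: [521.7, -152.3, 111.9]
tool_rot: [0.745, 0.667, 0.0, 0.002]
ft_force: [-0.3, -0.6, -0.3]
grip_width: 34.0
```

send_rows(
  deltas=[0,0,0,0.004,0.0004,0,-0.28,0,0,0,0.004,0.0004,0,-0.28,0,0,0,0.004,0.0004,0,-0.28,0,0,0,0.003,0.0004,0,-0.28,0,0,0,0,0,0,-0.28],
)

```text
time_s: 10.35
ee_pos: [525.3, -135.0, 112.0]
tool_rot: [0.744, 0.668, 0.0, 0.002]
ft_force: [-0.1, -0.2, -0.2]
grip_width: 34.0
```

```bash
python3 look.py pics/w6.png; sed -i 's/m\[225:\]=0/m[240:]=0/' tin.py; python3 tin.py pics/w6.png; python3 lane.py
```

```text
t 10.35 p [ 525.3 -135.   112. ] psi 1.4633 tilt [ 0.0025 -0.0027] F [-0.1 -0.2 -0.2] w 34.0 j [-0.32  0.52  1.71 -0.    0.91 -0.21]
t 10.4 p [ 525.3 -135.2  111.9] psi 1.4631 tilt [ 0.0025 -0.0026] F [ 0.1  0.7 -0.3] w 33.8 j [-0.32  0.52  1.71 -0.    0.91 -0.21]
bbox 213 48 136 192
rear slope -0.001 mean lane [-129.6    3. ]
left slope 0.0002 mean lane [-80.1  32.8]
right slope 0.0017 mean lane [-80.  -34.2]
t 10.4 p [ 525.3 -135.2  111.9] psi 1.4631 tilt [ 0.0025 -0.0026] F [ 0.1  0.7 -0.3] w 33.8 j [-0.32  0.52  1.71 -0.    0.91 -0.21]
hand lane along -141.4 across -1.3
```

Tin is at -0.7 mm against a lane centre of -0.5, and square. I push straight through.

send_rows(
  deltas=[0,0,0.002,0.004,0,0,-0.28,0,0,0,0.006,0,0,-0.28,0,0,0,0.006,0,0,-0.28,0,0,0.001,0.006,0,0,-0.28,0,0,0.001,0.006,0,0,-0.28],
)

```text
time_s: 10.9
ee_pos: [528.5, -106.0, 111.9]
tool_rot: [0.746, 0.666, 0.0, 0.002]
ft_force: [-0.4, -1.4, 0.5]
grip_width: 33.7
```

```bash
python3 lane.py
```

```text
t 10.9 p [ 528.5 -106.   111.9] psi 1.4576 tilt [ 0.0027 -0.003 ] F [-0.4 -1.4  0.5] w 33.7 j [-0.27  0.51  1.72 -0.    0.91 -0.15]
hand lane along -112.0 across -1.3
```

send_rows(
  deltas=[0,0,-0.003,0.006,0,0,-0.28,0,0,0,0.006,0,0,-0.28,0,0,0,0.006,0,0,-0.28,0,0,0,0.006,0,0,-0.28,0,0,0,0.006,0,0,-0.28],
)

```text
time_s: 11.4
ee_pos: [532.1, -73.2, 111.9]
tool_rot: [0.745, 0.667, 0.0, 0.002]
ft_force: [-0.0, -2.1, 0.2]
grip_width: 33.7
```

```bash
python3 lane.py; python3 look.py pics/w7.png; python3 tin.py pics/w7.png
```

```text
t 11.4 p [532.1 -73.2 111.9] psi 1.4613 tilt [ 0.0028 -0.0031] F [-0.  -2.1  0.2] w 33.7 j [-0.2   0.51  1.72 -0.    0.91 -0.09]
hand lane along -79.0 across -1.3
t 11.4 p [532.1 -73.2 111.9] psi 1.4613 tilt [ 0.0028 -0.0031] F [-0.  -2.1  0.2] w 33.7 j [-0.2   0.51  1.72 -0.    0.91 -0.09]
t 11.45 p [532.2 -72.5 111.9] psi 1.4617 tilt [ 0.0028 -0.0028] F [-0.1  0.3  0.9] w 34.3 j [-0.2   0.51  1.72 -0.    0.91 -0.09]
bbox 212 48 137 187
rear slope 0.0011 mean lane [-67.5   3.3]
left slope 0.0002 mean lane [-16.5  32.7]
right slope 0.0004 mean lane [-16.5 -34.4]
```

View pics/w7.png

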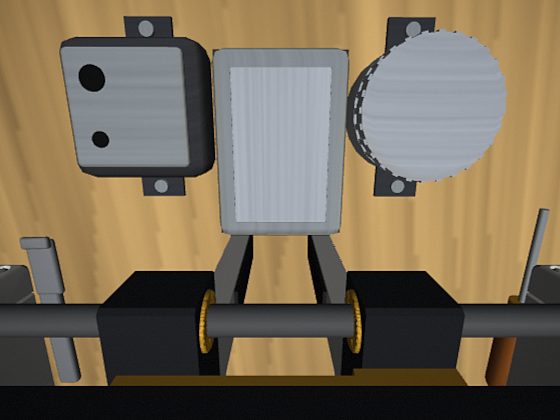

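Tin is in the gap, square and centred, with visible clearance on both sides. I continue.

send_rows(
  deltas=[0,0,0,0.006,0,0,-0.28,0,0,0,0.006,0,0,-0.28,0,0,0.001,0.006,0,0,-0.28,0,0,0,0.006,0,0,-0.28,0,0,0.001,0.006,0,0,-0.28],
)

```text
time_s: 11.95
ee_pos: [535.7, -40.6, 111.9]
tool_rot: [0.745, 0.667, 0.0, 0.002]
ft_force: [0.0, -1.5, 0.1]
grip_width: 33.9
```

```bash
python3 lane.py
```

```text
t 11.95 p [535.7 -40.6 111.9] psi 1.4591 tilt [ 0.0029 -0.0031] F [ 0.  -1.5  0.1] w 33.9 j [-0.14  0.51  1.72 -0.    0.91 -0.03]
hand lane along -46.2 across -1.3
```

send_rows(
  deltas=[0,0,0,0.006,0,0,-0.28,0,0,0,0.006,0,0,-0.28,0,0,0.001,0.006,0,0,-0.28,0,0,0,0.006,0,0,-0.28,0,0,0,0.006,0,0,-0.28],
)

```text
time_s: 12.45
ee_pos: [539.4, -8.0, 111.9]
tool_rot: [0.746, 0.666, 0.0, 0.002]
ft_force: [0.1, -2.0, 1.4]
grip_width: 34.0
```

```bash
python3 lane.py
```

```text
t 12.45 p [539.4  -8.  111.9] psi 1.4581 tilt [ 0.003  -0.0032] F [ 0.1 -2.   1.4] w 34.0 j [-0.08  0.51  1.71 -0.    0.91  0.03]
hand lane along -13.5 across -1.4
```

send_rows(
  deltas=[0,0,-0.002,0.006,0,0,-0.28,0,0,-0.001,0.006,0,0,-0.28,0,0,0,0.006,0,0,-0.28,0,0,0,0.006,0,0,-0.28,0,0,0,0.006,0,0,-0.28],
)

```text
time_s: 12.95
ee_pos: [543.0, 24.4, 111.9]
tool_rot: [0.745, 0.667, 0.0, 0.002]
ft_force: [-0.5, -3.0, 1.5]
grip_width: 33.8
```

```bash
python3 lane.py;  python3 look.py pics/w8.png; python3 tin.py pics/w8.png
```

```text
t 12.95 p [543.   24.4 111.9] psi 1.4613 tilt [ 0.0031 -0.0033] F [-0.5 -3.   1.5] w 33.8 j [-0.02  0.52  1.7  -0.    0.92  0.09]
hand lane along 19.2 across -1.4
t 12.95 p [543.   24.4 111.9] psi 1.4613 tilt [ 0.0031 -0.0033] F [-0.5 -3.   1.5] w 33.8 j [-0.02  0.52  1.7  -0.    0.92  0.09]
t 13.0 p [543.1  25.2 111.9] psi 1.4617 tilt [ 0.0032 -0.003 ] F [ 0.1  0.  -0.3] w 34.2 j [-0.02  0.52  1.7  -0.    0.92  0.09]
bbox 212 48 137 187
rear slope 0.0013 mean lane [30.8  3.1]
left slope -0.0003 mean lane [81.7 32.5]
right slope 0.0003 mean lane [ 81.7 -34.5]
```

send_rows(
  deltas=[0,0,0,0.003,0,0,-0.28,0,0,0,0.003,0,0,-0.28,0,0,0,0.002,0,0,-0.28,0,0,0,0.002,0,0,-0.28,0,0,0,0.002,0,0,-0.28],
)

```text
time_s: 13.5
ee_pos: [544.5, 37.9, 111.9]
tool_rot: [0.745, 0.667, 0.0, 0.002]
ft_force: [-0.3, -2.6, 1.0]
grip_width: 33.7
```

```bash
python3 lane.py
```

```text
t 13.5 p [544.5  37.9 111.9] psi 1.4617 tilt [ 0.0031 -0.0032] F [-0.3 -2.6  1. ] w 33.7 j [ 0.    0.52  1.7  -0.    0.92  0.12]
hand lane along 32.8 across -1.4
```

send_rows(
  deltas=[0,0,0,0.001,0,0,-0.28,0,0,0,0.001,0,0,-0.28,0,0,0,0.001,0,0,-0.28,0,0,0,0.001,0,0,-0.28,0,0,0,0.001,0,0,-0.28],
)

```text
time_s: 14.0
ee_pos: [545.1, 43.2, 111.9]
tool_rot: [0.745, 0.667, 0.0, 0.002]
ft_force: [-0.8, -2.4, 2.0]
grip_width: 33.8
```

```bash
python3 lane.py
```

```text
t 14.0 p [545.1  43.2 111.9] psi 1.4613 tilt [ 0.0031 -0.0032] F [-0.8 -2.4  2. ] w 33.8 j [ 0.01  0.53  1.69 -0.    0.92  0.13]
hand lane along 38.0 across -1.4
```

send_rows(
  deltas=[0,0,0,0.0007,0,0,-0.28,0,0,0,0.0007,0,0,-0.28,0,0,0,0.0007,0,0,-0.28,0,0,0,0.0007,0,0,-0.28,0,0,0,0.0007,0,0,-0.28],
)

```text
time_s: 14.5
ee_pos: [545.4, 45.8, 111.9]
tool_rot: [0.745, 0.667, -0.001, 0.003]
ft_force: [-2.9, -9.5, 3.9]
grip_width: 33.8
```

```bash
python3 lane.py
```

```text
t 14.5 p [545.4  45.8 111.9] psi 1.4615 tilt [ 0.0023 -0.0055] F [-2.9 -9.5  3.9] w 33.8 j [ 0.02  0.53  1.69 -0.01  0.92  0.13]
hand lane along 40.7 across -1.4
```

Contact: the force has risen to about 10 N. A small press more seats it flush, then I look.

send_rows(
  deltas=[0,0,0,0.0008,0,0,-0.28,0,0,0,0.0008,0,0,-0.28,0,0,0,0.0008,0,0,-0.28,0,0,0,0,0,0,-0.28,0,0,0,0,0,0,-0.28],
)

```text
time_s: 15.0
ee_pos: [545.4, 45.9, 111.8]
tool_rot: [0.745, 0.667, -0.003, 0.004]
ft_force: [0.5, -2.0, 0.8]
grip_width: 34.0
```

```bash
python3 lane.py;  python3 look.py pics/w9.png; python3 tin.py pics/w9.png
```

```text
t 15.0 p [545.4  45.9 111.8] psi 1.4608 tilt [ 0.0011 -0.0092] F [ 0.5 -2.   0.8] w 34.0 j [ 0.02  0.53  1.69 -0.01  0.92  0.14]
hand lane along 40.8 across -1.4
t 15.0 p [545.4  45.9 111.8] psi 1.4608 tilt [ 0.0011 -0.0092] F [ 0.5 -2.   0.8] w 34.0 j [ 0.02  0.53  1.69 -0.01  0.92  0.14]
t 15.05 p [545.4  45.9 111.8] psi 1.4609 tilt [ 0.0011 -0.0092] F [-0.7 -3.8  1. ] w 33.7 j [ 0.02  0.53  1.69 -0.01  0.92  0.14]
bbox 212 48 137 187
rear slope 0.0013 mean lane [52.   3.2]
left slope -0.0003 mean lane [102.9  32.6]
right slope -0.0015 mean lane [102.8 -34.5]
```

View pics/w9.png

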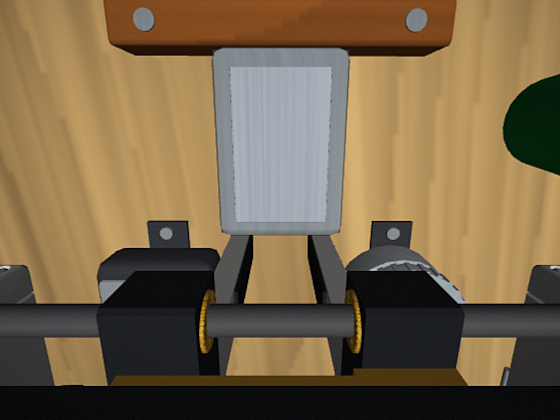

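The tin's front end (row 48) lies flush against the batten, square and centred; the hand stopped against it. I retreat straight back along the lane, then go up.

send_rows(
  deltas=[0,0,0,-0.006,0,0,-0.28,0,0,0,-0.008,0,0,-0.28,0,0,0,-0.008,0,0,-0.28,0,0,0,-0.006,0,-0.01,-0.28,0,0,0,0,0,-0.03,-0.28],
)

```text
time_s: 15.55
ee_pos: [540.4, 16.2, 150.0]
tool_rot: [0.745, 0.667, -0.005, 0.001]
ft_force: [-0.2, 0.2, -0.3]
grip_width: 33.4
```

send_rows(
  deltas=[0,0,0,0,0,-0.035,-0.28,0,0,0,-0.01,0,-0.035,-0.28,0,0,0,-0.02,0,-0.035,-0.28,0,0,0,-0.03,0,-0.03,-0.28,0,0,0,0,0,0,-0.28],
)

```text
time_s: 16.05
ee_pos: [533.6, -46.3, 297.9]
tool_rot: [0.745, 0.667, -0.003, 0.004]
ft_force: [0.6, -0.4, -0.1]
grip_width: 33.8
```

send_rows(
  deltas=[0,0,0,0,0,0,-0.28,0,0,0,0,0,0,-0.28,0,0,0,0,0,0,-0.28,0,0,0,0,0,0,-0.28,0,0,0,0,0,0,-0.28],
)

```text
time_s: 16.55
ee_pos: [532.8, -45.4, 296.0]
tool_rot: [0.745, 0.667, -0.004, 0.002]
ft_force: [0.6, -0.3, 0.5]
grip_width: 33.9
```

```bash
python3 look.py pics/w10.png; python3 tin.py pics/w10.png
```

```text
t 16.55 p [532.8 -45.4 296. ] psi 1.4608 tilt [-0.0024 -0.0079] F [ 0.6 -0.3  0.5] w 33.9 j [-0.15  0.27  1.57 -0.01  1.3  -0.04]
t 16.6 p [532.8 -45.4 295.9] psi 1.4608 tilt [-0.0025 -0.0079] F [-0.2 -0.2 -0.1] w 34.0 j [-0.15  0.27  1.57 -0.01  1.3  -0.04]Traceback (most recent call last):
  File "tin.py", line 8, in <module>
    k=max((k for k in cs if cv2.pointPolygonTest(k,(275.,140.),False)>0),key=cv2.contourArea)[:,0]
      ~~~^^^^^^^^^^^^^^^^^^^^^^^^^^^^^^^^^^^^^^^^^^^^^^^^^^^^^^^^^^^^^^^^^^^^^^^^^^^^^^^^^^^^
ValueError: max() iterable argument is empty
```

View pics/w10.png

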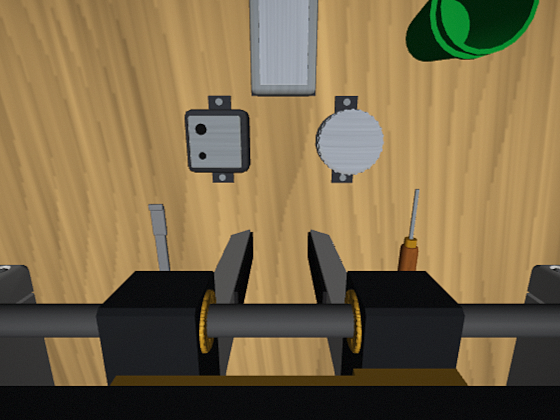

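The hand is clear, and the tin's rear edge runs from (251,94) to (315,95); lever, awl and cups are undisturbed. One last numeric check, then hand in.

```bash
python3 - <<'E'
from lane import *; import pickle
c=pickle.load(open('c.pkl','rb'))
for p in ((251,92),(315,93)):
    d=ray(c,p,28)[:2]-G; print((d@u).round(1),(d@n).round(1))
print(arm.sign_off())
E
```

```text
t 16.6 p [532.8 -45.4 295.9] psi 1.4608 tilt [-0.0025 -0.0079] F [-0.2 -0.2 -0.1] w 34.0 j [-0.15  0.27  1.57 -0.01  1.3  -0.04]
hand lane along -51.4 across 1.1
52.1 33.4
51.1 -35.4
the job is handed in; nothing more can be done
None
```

The tin is home: its leading end rests against the batten, and I handed the job in at about 16.6 s. I squared and centred it lightly between the open fingertips, shifting it 9 mm and later 6 mm sideways. Then I pushed it flat through the gap with two fingertips on its rear end until the hand stopped against the batten at about 10 N.

**Last checks:**
- **Position:** after retreat, the rear edge measured 51–52 mm past the gap along the lane (50 expected, calibration good to about 2 mm). It was about 1 mm off centre.
- **Squareness:** with the fingers still on it, the tin measured within 0.002 rad of the lane. The hand-picked rear edge in the last picture suggested about 0.015 rad, roughly one pixel.
- **Surroundings:** the last picture, with the hand clear, showed lever_a, the awl and the cups undisturbed. I did not look again at lever_b, the oil bottle, the spanner or the jar; the hand went nowhere near them.
- **Failed check:** the automatic tin measurement failed on the last picture because the tin was cut off at its upper edge. I measured the rear edge by hand instead.

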